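# Lock the instrument case

### The arm

A 6-joint arm with a two-finger parallel gripper is mounted at the origin on the work surface. World frame = base frame: x ahead of the robot, y to its left, z up, the work surface at z = 0. Lengths are in m, angles in degrees, forces in N, time in s.
With the tool pointing down it reaches from about 0.275 to 1 m from the base axis. Payload 8.4 kg.
Tool frame: the origin (TCP) lies at the very end of the fingers, on their centre line; the grasp point (between the pads) lies r.pinch_z behind it (r.pinch_z is the distance from the TCP to the grasp point, in m); x points along the fingers, y is the direction in which the jaws open and shut, and the axes are right-handed (so a half turn about x gives the same grasp; the last joint's range is limited). The gripper opens to 85 mm and grips with 20 to 120 N. Pads are 22 mm wide; open, the fingers measure 114 mm over their backs; the gripper's body (76 mm by 85 mm) begins 54 mm behind the grasp point. The pads swing forward as they close: fully open they stand 13 mm farther back than shut.
Start: joints at [76.811, 20.225, 93.587, -0, 66.188, -0.138], TCP at [0.141, 0.609, 0.231] pointing down, gripper open.
Joint ranges: [-150.9, 150.9], [-52.94, 120.26], [3.33, 152.33], [-74.26, 254.26], [0, 154.13], [-172.89, 172.89]. Speed limits (degrees/s): [127.2, 127.2, 159.86, 180, 180, 180].

### API

Orientations are given as a 3x3 rotation matrix whose columns are the frame's x, y, z axes.
In Python, from plant import r gives the robot as it stands. The module is installed in compiled form; this text tells all that it offers.
- The arm moves only by the shell command python3 -m pendant 'ROWS' [OPENING] [FORCE]. ROWS is JSON, a list that holds one entry, the list of rows, each a list of 4 numbers: the shift along the tool's x, y, z in mm, then the turn about the tool's x in rad. In form: [[[dx, dy, dz, roll], ...]]. A call has 1 to 12 rows; each row is the pose to reach, as a shift and turn from the pose commanded when the call began, along the tool's axes at that moment; what a row does not reach only later rows make up. A row lasts 1/12 s, in which the tool goes at most 41.7 mm and 7.16 degrees, less where a joint would pass 70% of its speed; a pose out of reach is approached as far as the arm can. A call with a gripper value outside its range is refused whole. OPENING is the finger opening in mm, from 0 to 85.4, set as the call begins (- or left out, the last holds). The fingers move at their own pace and stop on an object; FORCE is the grip in N (left out, the last holds). Time passes only in rows, so rows that repeat a pose let the fingers close. It gives the time, the measured TCP pose, the force and the opening at its end, in the units of the state.
- r.sense(): the state, without advancing time (a new reading comes with each control period).
- r.camera(name): name is "scene" or "top"; returns the picture (420x560x3 uint8, blue, green, red); there is no depth.
- r.calibration(name): a dict with "mtx" (3x3 intrinsics, pixels), "eye" and "attitude" of the camera in the world. Camera axes: x right, y up, looking along -z (the intrinsics and any distortion apply to the point x, -y, -z); pixel columns grow to the right and rows downward; lengths in m; the calibration is good to about 2 mm. A picture is of the moment at which its call begins. calibration takes no time and is no camera call.
- r.hand_in(): hands the job in, once; it reports no verdict.
The state is a dict: "clock": time; "q": joint angles; "joint_velocities": joint speeds; "joint_efforts": joint torques, N m; "ee_pos": TCP position; "orientation": TCP orientation; "wrist_force": force on the tool from outside, world axes, zero at the start; "ft_torque": the same for the moment, N m; "width": finger opening in m.
Only numpy, scipy, OpenCV 4.12 (cv2) and the standard library are available. Lean on these libraries where they do the work, as an engineer would, in place of code of your own. Each camera call takes 0.05 s, during which the arm holds its last target.

### The job

Lock the instrument case: fold its hasp strap down flat over the lock, take the wide shackle out of its stand and lower both legs through the strap into the lock, then press it gently down until the pawls click and it stays down by itself. Never force it against the stop inside the lock, let go at the end, and leave the small shackle and everything else on the bench where it is.

Things in the scene. Friction and masses are not known exactly. Their poses are not given: they have to be found in the camera images.
- case: Grey instrument case fixed to the bench, 170 by 240, 84 mm high, with a brass lock block 28 (x) by 72 (y) by 70 high joined to its front. Origin on the bench under the lock's middle; x from lock to case, y along the two bores, z up. Case from x 26 to 196. Bores 11 mm square, straight down from the lock's top at x 0, y +-22 mm.
- bore_a (a point): Mouth of the bore at y +22 mm, at z 70 of the case. Unseen in each bore: a spring ejector that carries the shackle, a sideways spring pawl, then a hard stop. The shackle's leg tips meet the ejector at z 32 to 50 mm, click 24 to 25 mm below that, and hit the stop 1.5 mm below the click. This depth differs by 18 mm from lock to lock, cannot be seen and must be felt.
- bore_b (a point): Mouth of the bore at y -22 mm. Pressing takes 4 to 6 N at the ejector, 10 to 13 N (more if held askew) over a hump as the tips pass the pawls, 9 to 10 N to the click some 7 mm deeper, then 10 N per mm at the stop. Latched, the tips stay at z 7 to 26 mm of the case; else they rise to 32 or more. Over 25 N may spoil it (limit: contact forces sum to 55 N).
- hasp (a joint): Steel hasp strap hinged on the case front along y, at x 22.5, z 72 mm of the case. 0 = flat on the lock, positive = swung up and back towards the case; starts 0.4 to 0.9 rad. Stays where left; 2 to 4 N moves it. 4 mm thick, 70 wide, 58 long. Flat, its top is at z 74 mm, its two 15 mm holes lie over the bores, with a solid web 29 mm wide between them.
- hasp_tab (a point): Middle of the free end of the strap's 34 mm wide tab, on its upper face; it stands past the lock's front when flat.
- shackle: Wide steel shackle, a U of 10 mm round bar, bow up in the wider stand: legs 44 mm apart on centres, 97 tall, 0.1 to 0.16 kg. Origin midway between the leg tips, z up, y along the row of legs. Bow top: a straight 16 mm bar along y, its axis 92 mm above the origin. Legs: round tips, narrow neck 9 to 18 mm up. Fits either way round.
- stand: Red-brown stand of the wide shackle, fixed, 44 by 78 by 45 mm high. Origin at the centre of its underside, y along its holes. The legs stand 36 mm deep in the holes with 0.7 mm play each side.
- small_shackle: A smaller shackle, legs only 28 mm apart, otherwise the same, in its own narrower stand; it does not fit the lock. Leave it alone. Origin midway between its leg tips.
- sensor: Bystander: steel sensor, a stepped cylinder 32 mm across and 78 high. Origin at the centre of its underside.
- weight: Bystander: brass weight 40 mm across and 60 high. Origin at the centre of its underside.
- screwdriver: Bystander: screwdriver lying on the bench. Origin under its middle.
- gauge: Bystander: grey flat instrument 110 by 70 by 22 mm. Origin at the centre of its underside.
- oil: Bystander: small jar 36 mm across, 70 high. Origin at the centre of its underside.
- washer: Bystander: steel disc 40 mm across, 8 high. Origin at the centre of its underside.

How it is judged (in metres and radians):
On the way, in this order (a step that is already met when the one before it is completed fails the run):
1. the hasp strap lies flat over the lock (value of joint hasp below 0.06 rad), for 0.2 s.
2. both legs of the wide shackle stand in the bores of the lock, through the flat strap (value of joint hasp below 0.08 rad and z of shackle in the frame of case below 0.058 m and x of shackle in the frame of case between -0.005 and 0.005 m and y of shackle in the frame of case between -0.005 and 0.005 m), for 0.1 s.
At the end, for the whole second after the job is handed in: The hasp strap lies flat on the lock (within 0.08 rad), and the wide shackle, let go and at rest, is held down by the pawls through the strap: its leg tips are below 29 mm of the case's zero level, centred on the bores within 5 mm and upright within 0.12 rad (value of joint hasp below 0.08 rad and z of shackle in the frame of case below 0.029 m and x of shackle in the frame of case between -0.005 and 0.005 m and y of shackle in the frame of case between -0.005 and 0.005 m and angle between shackle's own z axis and vertical below 0.12 rad and linear speed of shackle below 0.02 m/s); the robot touches nothing.
It fails at once if the shackle is forced: contact forces between shackle and lock add up to more than 55 N (contact force between shackle and case above 55 N).
It fails at once if the small shackle is moved by more than 10 mm (distance of small_shackle from where it was at the start of the episode above 0.01 m).
It fails at once if a bystander is moved by more than 20 mm (distance of any of sensor, weight, screwdriver, gauge, oil, washer from where it was at the start of the episode above 0.02 m).
It also fails if it takes over 72 s, if anything falls off the work surface, if the arm or the gripper's body presses on something with over 40 N, if the wrist force passes 120 N, or if a joint passes its speed limit or range.

## Working session

There is one attempt and no reset: what is moved stays moved. The work goes in short steps, Python scripts to look and compute and a shell command to move; the robot and the scene stay as the last step left them, time stands still between calls to the robot, and variables do not carry over. Pictures are saved under pics/ and viewed, and the job is handed in when it is done.

```bash
mkdir -p pics; python3 - <<'E'
from plant import r
import cv2
for n in("scene","top"):
    cv2.imwrite(f"pics/{n}0.png",r.camera(n)); c=r.calibration(n); print(n,c)
print(r.pinch_z); s=r.sense(); print(s)
E
```

```text
scene {'mtx': array([[442.31017378,   0.        , 277.85932914],
       [  0.        , 442.31017378, 212.40773561],
       [  0.        ,   0.        ,   1.        ]]), 'eye': array([ 1.01583588, -0.40794596,  0.85653578]), 'attitude': array([[ 0.65071405, -0.59223103,  0.47521956],
       [ 0.75912233,  0.52177074, -0.38921535],
       [-0.01745026,  0.61401768,  0.78909935]])}
top {'mtx': array([[436.02245461,   0.        , 280.65159916],
       [  0.        , 436.02245461, 215.22087678],
       [  0.        ,   0.        ,   1.        ]]), 'eye': array([ 0.36522973, -0.04433726,  1.0673518 ]), 'attitude': array([[ 0.00241254,  0.9865939 , -0.16317674],
       [-0.99997303,  0.00124818, -0.00723772],
       [-0.00693702,  0.1631898 ,  0.9865703 ]])}
0.0187
{'clock': 0.1, 'q': array([ 7.68119303e+01,  2.02595446e+01,  9.36251536e+01, -1.70997117e-03,
        6.61889985e+01, -1.38831992e-01]), 'joint_velocities': array([ 0.05791912, -0.00409178, -0.08804289, -0.03125005,  0.06384858,
        0.00243969]), 'joint_efforts': array([ 3.37124893e-04, -6.06356764e+01, -3.42823648e+01, -1.68604066e-05,
        3.97801588e-03, -1.39580217e-05]), 'ee_pos': array([0.14104083, 0.608428  , 0.23062305]), 'orientation': array([[-2.66871009e-04,  2.25776380e-01,  9.74179118e-01],
       [-1.25855498e-03,  9.74178306e-01, -2.25776537e-01],
       [-9.99999172e-01, -1.28631120e-03,  2.41720415e-05]]), 'wrist_force': array([-0.25617379, -0.85870051,  0.36393764]), 'ft_torque': array([ 0.02645081, -0.00163521, -0.02637961]), 'width': 0.08534129506262422}
```

View pics/scene0.png

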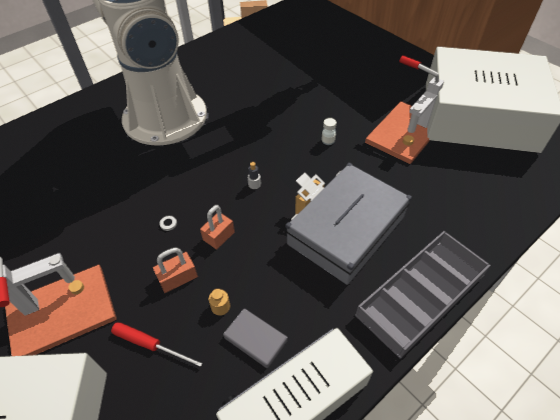

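View pics/top0.png

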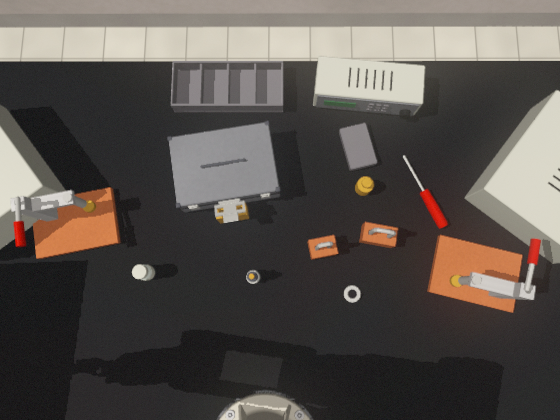

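The top view shows the lock and strap at about (232,210), the wide shackle's stand at (380,234), the small one at (323,246). I'll zoom in next.

```bash
python3 - <<'E'
import cv2,numpy as np
t=cv2.imread('pics/top0.png'); s=cv2.imread('pics/scene0.png')
z=lambda im,x,y,w,h:cv2.resize(im[y:y+h,x:x+w],(400,300),interpolation=cv2.INTER_CUBIC)
a=np.vstack([np.hstack([z(t,190,175,80,60),z(t,340,204,80,60)]),np.hstack([z(s,270,160,80,60),z(s,140,230,80,60)])])
cv2.imwrite('pics/z0.png',a)
E
```

```text
(no output)
```

View pics/z0.png

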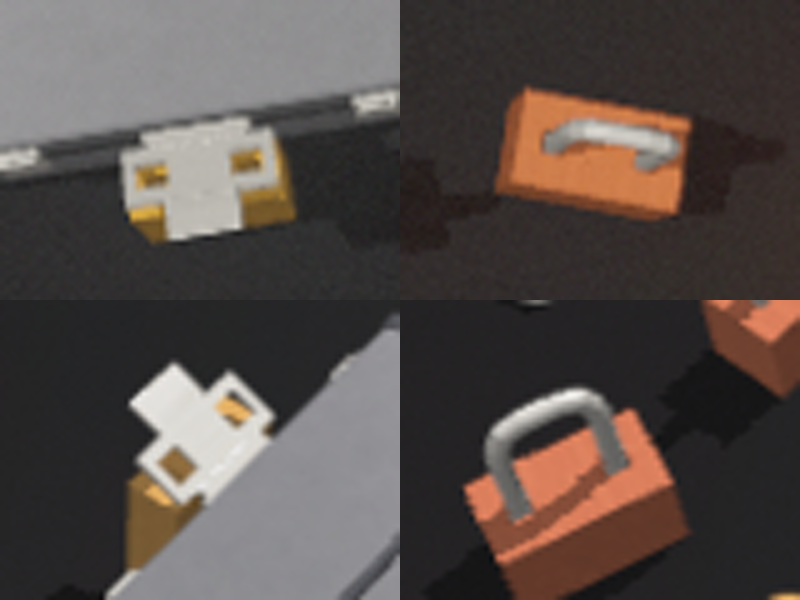

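```bash
cat > h.py <<'E'
import numpy as np,cv2
from plant import r
def ray(n,u,v):
    c=r.calibration(n);K=c['mtx'];d=np.array([(u-K[0,2])/K[0,0],-(v-K[1,2])/K[1,1],-1.])
    return np.array(c['eye']),np.array(c['attitude'])@d
def onz(n,u,v,z):
    e,d=ray(n,u,v);return e+d*(z-e[2])/d[2]
def two(p,q):
    e1,d1=ray('top',*p);e2,d2=ray('scene',*q)
    A=np.stack([d1,-d2],1);s=np.linalg.lstsq(A,e2-e1,rcond=None)[0]
    a,b=e1+s[0]*d1,e2+s[1]*d2;return (a+b)/2,np.linalg.norm(a-b)
def proj(n,P):
    c=r.calibration(n);K=c['mtx'];p=np.array(c['attitude']).T@(np.array(P)-c['eye'])
    return np.array([K[0,0]*p[0]/-p[2]+K[0,2],K[1,1]*-p[1]/-p[2]+K[1,2]])
E
python3 - <<'E'
from h import *
t=cv2.imread('pics/top0.png');hsv=cv2.cvtColor(t,cv2.COLOR_BGR2HSV)
# case lid
m=((hsv[...,2]>85)&(hsv[...,1]<60)).astype(np.uint8);m[:,:165]=0;m[:118]=0;m[:,282:]=0;m[212:]=0
m=cv2.morphologyEx(m,cv2.MORPH_OPEN,np.ones((5,5)));m=cv2.morphologyEx(m,cv2.MORPH_CLOSE,np.ones((9,9)))
cs=max(cv2.findContours(m,0,1)[0],key=cv2.contourArea)
rc=cv2.minAreaRect(cs);print(rc);b=cv2.boxPoints(rc)
P=[onz('top',u,v,.084) for u,v in b]
for q,p in zip(b,P):print(q,p.round(4))
P=np.array(P);print('c',P.mean(0));
for i in range(4):
    d=P[(i+1)%4]-P[i];print(np.linalg.norm(d),np.degrees(np.arctan2(d[1],d[0])))
# stands red-brown tops
o=((hsv[...,0]<14)&(hsv[...,1]>120)&(hsv[...,2]>110)).astype(np.uint8)
for c in cv2.findContours(o,0,1)[0]:
    if 200<cv2.contourArea(c)<2000:
        print(cv2.minAreaRect(c),cv2.boxPoints(cv2.minAreaRect(c)).tolist())
Z=t.copy();cv2.drawContours(Z,[b.astype(int)],0,(0,0,255),1)
cv2.imwrite('pics/c0.png',np.hstack([cv2.resize(Z[110:230,150:290],(800,600),interpolation=cv2.INTER_CUBIC)]))
E
```

```text
((223.26283264160156, 170.41610717773438), (83.807373046875, 104.01382446289062), 81.17961883544922)
[165.44556 136.98259] [0.7147 0.2353 0.084 ]
[268.22928 121.03337] [ 0.7542 -0.0071  0.084 ]
[281.0801  203.84962] [ 0.5543 -0.038   0.084 ]
[178.29639 219.79884] [0.517  0.1968 0.084 ]
c [0.63505733 0.09673111 0.084     ]
0.24558672407202578 -80.74628785393608
0.20224726628965 -171.20533280214417
0.23781531740801184 99.03967963556433
0.2014463830471291 11.003950136570499
((533.5599975585938, 251.07998657226562), (10.465182304382324, 25.45584487915039), 8.130102157592773) [[526.5800170898438, 262.94000244140625], [530.1799926757812, 237.73997497558594], [540.5399780273438, 239.219970703125], [536.9400024414062, 264.41998291015625]]
((322.3846435546875, 246.42308044433594), (19.807729721069336, 28.044607162475586), 78.69007110595703) [[306.69232177734375, 239.4615478515625], [334.19232177734375, 233.9615478515625], [338.07696533203125, 253.38461303710938], [310.57696533203125, 258.8846130371094]]
((378.35601806640625, 234.2919921875), (36.76095962524414, 21.197927474975586), 10.30484676361084) [[358.3760070800781, 241.4320068359375], [362.1679992675781, 220.57598876953125], [398.3360290527344, 227.1519775390625], [394.5440368652344, 248.00799560546875]]
((18.620086669921875, 233.15066528320312), (25.045024871826172, 10.044443130493164), 82.40535736083984) [[11.986898422241211, 221.40176391601562], [21.9432315826416, 220.07424926757812], [25.25327491760254, 244.89956665039062], [15.296941757202148, 246.22708129882812]]
((433.1439208984375, 208.20028686523438), (41.89009475708008, 10.84022045135498), 60.64224624633789) [[418.1513366699219, 192.6023712158203], [427.5993957519531, 187.28782653808594], [448.1365051269531, 223.79820251464844], [438.6884460449219, 229.1127471923828]]
```

View pics/c0.png

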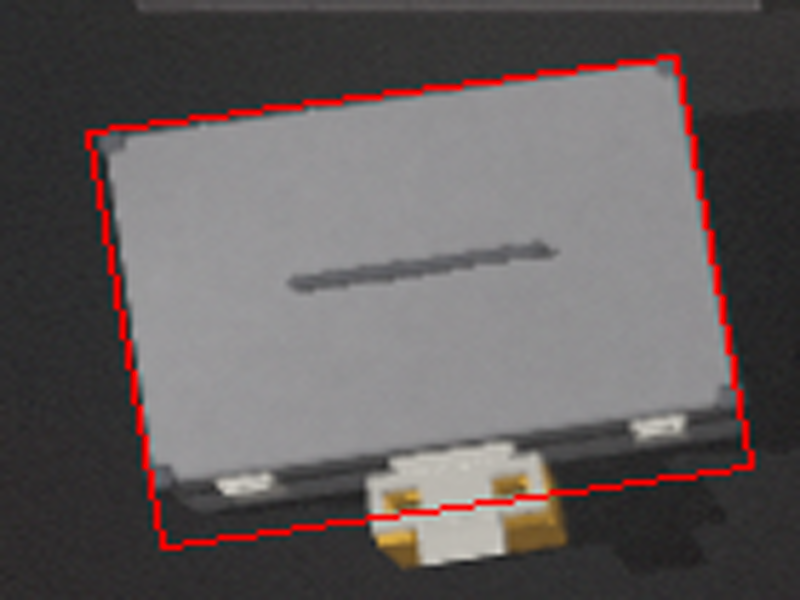

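```bash
python3 - <<'E'
from h import *
t=cv2.imread('pics/top0.png');hsv=cv2.cvtColor(t,cv2.COLOR_BGR2HSV)
V=hsv[...,2]
m=((V>88)&(V<175)&(hsv[...,1]<60)).astype(np.uint8);m[:,:160]=0;m[:118]=0;m[:,285:]=0;m[212:]=0
m=cv2.morphologyEx(m,cv2.MORPH_OPEN,np.ones((7,7)));m=cv2.morphologyEx(m,cv2.MORPH_CLOSE,np.ones((9,9)))
c=max(cv2.findContours(m,0,1)[0],key=cv2.contourArea)[:,0].astype(float)
W=np.array([onz('top',u,v,.084)[:2] for u,v in c])*1000
rc=cv2.minAreaRect(W.astype(np.float32));print(rc);print(cv2.boxPoints(rc))
# fit sides
box=cv2.boxPoints(rc)
for i in range(4):
    a,b=box[i],box[(i+1)%4];d=(b-a)/np.linalg.norm(b-a);n=np.array([-d[1],d[0]])
    s=(W-a)@d;k=(abs((W-a)@n)<6)&(s>25)&(s<np.linalg.norm(b-a)-25)
    l=cv2.fitLine(W[k].astype(np.float32),cv2.DIST_HUBER,0,.01,.01).ravel();print(k.sum(),l,np.degrees(np.arctan2(l[1],l[0])))
# brass + strap contours
s=cv2.imread('pics/scene0.png')
Z=np.hstack([cv2.resize(t[195:231,208:256],(400,300),interpolation=cv2.INTER_CUBIC),cv2.resize(s[166:220,280:352],(400,300),interpolation=cv2.INTER_CUBIC)])
cv2.imwrite('pics/z1.png',cv2.resize(Z,(800,300)))
E
```

```text
((649.34228515625, 98.1585464477539), (173.04901123046875, 239.2476348876953), 9.175511360168457)
[[544.8498    202.45457  ]
 [583.00006   -33.73176  ]
 [753.8348     -6.1374817]
 [715.6845    230.04886  ]]
83 [ 1.6892236e-01 -9.8562938e-01  5.6676031e+02  8.6455383e+01] -80.274826
50 [ 9.8624611e-01  1.6528350e-01  6.6637152e+02 -1.8979553e+01] 9.513703
79 [ 1.61882564e-01 -9.86810029e-01  7.33429382e+02  1.11061134e+02] -80.683815
51 [9.8686463e-01 1.6154952e-01 6.2913574e+02 2.1464091e+02] 9.296846
```

View pics/z1.png

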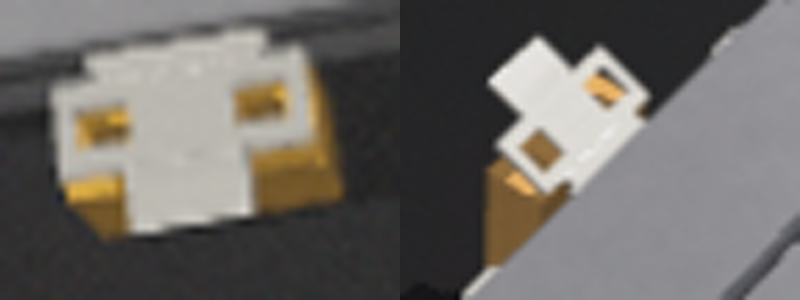

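```bash
python3 - <<'E'
from h import *
t=cv2.imread('pics/top0.png');s=cv2.imread('pics/scene0.png')
def bow(im,x0,y0,x1,y1):
    h=cv2.cvtColor(im,cv2.COLOR_BGR2HSV);m=((h[...,1]<70)&(h[...,2]>95)).astype(np.uint8)
    M=np.zeros_like(m);M[y0:y1,x0:x1]=m[y0:y1,x0:x1];return M
mt=bow(t,360,220,400,250);ms=bow(s,150,240,195,285)
for n,m in(('t',mt),('s',ms)):
    ys,xs=np.nonzero(m);print(n,len(xs),xs.min(),xs.max(),ys.min(),ys.max());
    y0,x0=ys.min(),xs.min()
    for row in m[y0:ys.max()+1,x0:xs.max()+1]:print(''.join('.#'[v] for v in row))
# stand box: top face corners
hs=cv2.cvtColor(t,cv2.COLOR_BGR2HSV)
Z=np.hstack([cv2.resize(t[212:257,350:410],(400,300),interpolation=cv2.INTER_CUBIC),cv2.resize(s[240:300,145:205],(400,300),interpolation=cv2.INTER_CUBIC)])
cv2.imwrite('pics/z2.png',Z)
E
```

```text
t 135 369 395 228 237
.....########..............
...##################......
..######################...
##########################.
######.....################
####..............#########
.#.................########
..................########.
..................######...
...................###.....
s 222 157 185 247 273
..................#..........
..............########.......
...........#############.....
.........###############.....
.......##################....
.....############...#####....
....##########.......####....
..##########..........###....
.#########...........#####...
.#######..............####...
.#####................####...
#####..................####..
####...................####..
####...................#####.
####....................####.
####.#..................#####
.###....................####.
.###....................##...
..###........................
..###........................
...###.......................
...###.#.....................
....####.....................
....#####....................
....#####....................
.....####....................
.....##......................
```

View pics/z2.png

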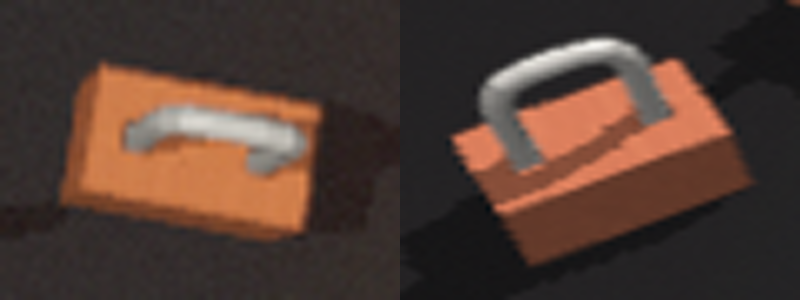

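```bash
python3 - <<'E'
from h import *
T=[(100,65),(320,103),(303,230),(80,193)]
S=[(732,132),(502,212),(455,137),(680,60)]
f=lambda p:(350+p[0]/6.667,212+p[1]/6.667);g=lambda p:(145+(p[0]-400)/6.667,240+p[1]/5)
for nm,pts,fn in(('top',T,f),('scene',S,g)):
    P=np.array([onz(nm,*fn(p),.045) for p in pts])*1000
    print(nm,P[:,:2].round(1).tolist(),'c',P.mean(0).round(1))
    for i in range(4):
        d=P[(i+1)%4]-P[i];print('  ',np.linalg.norm(d).round(1),np.degrees(np.arctan2(d[1],d[0])).round(1))
# bow top: guess from ray; compare predicted
for psi,c in((-10.3,None),):pass
# bow in top: outermost bow top crest ends; row mid of bar centre
print(onz('top',383,230.2,.101), onz('scene',170.5,252.3,.101))
# lock: holes in strap etc
o=np.array([.5407,.0801]);a=np.radians(9.4);R=np.array([[np.cos(a),-np.sin(a)],[np.sin(a),np.cos(a)]])
for q in [(-14,36,0),(-14,-36,0),(-14,-36,70),(-14,36,70),(26,0,84)]:
    w=np.r_[o+R@np.array(q[:2])/1000,q[2]/1000];print(q,proj('top',w).round(1),proj('scene',w).round(1))
E
```

```text
top [[518.9, -236.6], [505.4, -314.0], [460.3, -306.2], [473.3, -228.2]] c [ 489.5 -271.2   45. ]
   78.6 -99.9
   45.7 170.1
   79.0 80.6
   46.4 -10.4
scene [[520.7, -235.4], [505.5, -311.4], [464.2, -303.8], [479.1, -227.8]] c [ 492.4 -269.6   45. ]
   77.5 -101.4
   41.9 169.5
   77.4 78.9
   42.3 -10.4
[ 0.49149232 -0.26558268  0.101     ] [ 0.49453191 -0.26596491  0.101     ]
(-14, 36, 0) [220.1 223.4] [313.1 196.9]
(-14, -36, 0) [248.9 218.8] [295.2 214.4]
(-14, -36, 70) [246.5 214.1] [295.6 196. ]
(-14, 36, 70) [215.8 219. ] [314.4 178.1]
(26, 0, 84) [227.9 198.7] [319.1 191.2]
```

```bash
python3 - <<'E'
from h import *
P,e=two((230.8,221.9),(300.5,176.8));print(P,e)
o=np.array([.5407,.0801]);a=np.radians(9.4);R=np.array([[np.cos(a),-np.sin(a)],[np.sin(a),np.cos(a)]])
print(R.T@(P[:2]-o)*1000,P[2])
s=r.sense();Rt=s['orientation'];p=s['ee_pos']
w=np.r_[o+R@np.array([-.012,0.0]),.15]
print('to hasp tool mm',Rt.T@(w-p)*1000, np.linalg.norm(w[:2]))
E
```

```text
[0.5111603  0.07589851 0.09348278] 0.0010765994683835682
[-29.829257     0.67953174] 0.09348278473025856
to hasp tool mm [  81.18687906 -428.93061012  497.53106453] 0.5346026305055422
```

```bash
python3 -m pendant '[[[60,-429,497,-0.39],[60,-429,497,-0.39],[60,-429,497,-0.39],[60,-429,497,-0.39],[60,-429,497,-0.39],[60,-429,497,-0.39],[60,-429,497,-0.39],[60,-429,497,-0.39],[60,-429,497,-0.39],[60,-429,497,-0.39],[60,-429,497,-0.39],[60,-429,497,-0.39]]]' 0 40; python3 - <<'E'
from h import *
s=r.sense();print(s['clock'],s['ee_pos'],s['q'],s['orientation'],s['width'])
E
```

```text
clock: 1.1
ee_pos: [0.435, 0.2055, 0.1857]
orientation: [[-0.0, -0.162, 0.987], [0.0, 0.987, 0.162], [-1.0, 0.0, -0.0]]
wrist_force: [1.7, 1.4, 0.1]
width: 0.0006
1.1 [0.43501955 0.20554903 0.18566105] [ 2.51113358e+01  1.04949162e+01  1.13402978e+02  1.72275942e-03
  5.61026281e+01 -7.41893233e+01] [[-1.88413541e-05 -1.61598624e-01  9.86856567e-01]
 [ 1.87320257e-05  9.86856567e-01  1.61598624e-01]
 [-1.00000000e+00  2.15305595e-05 -1.55666444e-05]] 0.0005692338275569159
```

```bash
python3 -m pendant '[[[60,-141,72,0],[60,-141,72,0],[60,-141,72,0],[60,-141,72,0],[80,-141,72,0],[85,-141,72,0],[90,-141,72,0],[95,-141,72,0],[99,-141,72,0],[102,-141,72,0],[104,-141,72,0],[106,-141,72,0]]]'; python3 - <<'E'
from h import *
cv2.imwrite('pics/s1.png',cv2.resize(r.camera('scene')[130:250,230:390],(800,600)))
E
```

```text
clock: 2.1
ee_pos: [0.5282, 0.0806, 0.0802]
orientation: [[0.001, -0.162, 0.987], [0.0, 0.987, 0.162], [-1.0, 0.0, 0.001]]
wrist_force: [-0.2, -0.7, 1.9]
width: 0.0001
```

View pics/s1.png

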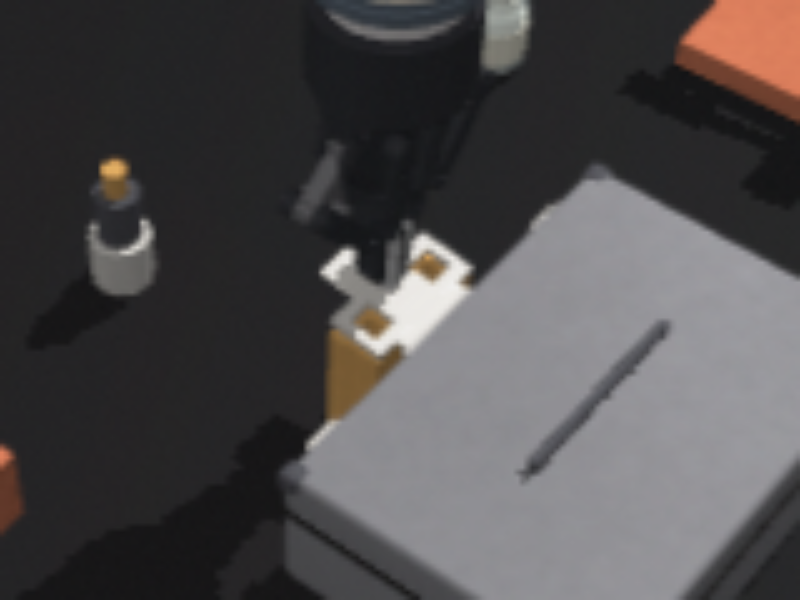

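The fingers rest on the web and the strap is going down. Both holes are visible, at about (372,320) and (430,264) in the crop.

```bash
python3 -m pendant '[[[2,0,0,0],[4,0,0,0],[5,0,0,0],[5.5,0,0,0],[6,0,0,0],[6,0,0,0]]]';python3 -m pendant '[[[0.5,0,0,0],[0.5,0,0,0],[0.5,0,0,0]]]'
```

```text
clock: 2.65
ee_pos: [0.5282, 0.08, 0.0743]
orientation: [[-0.0, -0.161, 0.987], [0.0, 0.987, 0.161], [-1.0, 0.0, 0.0]]
wrist_force: [-1.9, 1.3, 5.7]
width: 0.0004
clock: 2.9
ee_pos: [0.5282, 0.08, 0.0742]
orientation: [[0.0, -0.161, 0.987], [0.0, 0.987, 0.161], [-1.0, 0.0, 0.0]]
wrist_force: [-4.1, 0.8, 12.1]
width: -0.0003
```

```bash
python3 -m pendant '[[[-35,0,0,0],[-70,0,0,0],[-105,0,0,0.12],[-105,-340,-92.6,1.913],[-105,-340,-92.6,1.913],[-105,-340,-92.6,1.913],[-105,-340,-92.6,1.913],[-105,-340,-92.6,1.913],[-105,-340,-92.6,1.913],[-105,-340,-92.6,1.913],[-105,-340,-92.6,1.913],[-105,-340,-92.6,1.913]]]' 45; python3 - <<'E'
from h import *
t=r.camera('top');cv2.imwrite('pics/top2.png',t);cv2.imwrite('pics/scene2.png',r.camera('scene'))
s=r.sense();print(s['ee_pos'],s['orientation'],s['q'])
cv2.imwrite('pics/t2.png',cv2.resize(t[190:235,200:260],(800,600),interpolation=cv2.INTER_CUBIC))
E
```

```text
clock: 3.9
ee_pos: [0.4911, -0.275, 0.1786]
orientation: [[0.001, 0.887, 0.462], [-0.002, 0.462, -0.887], [-1.0, -0.0, 0.002]]
wrist_force: [0.8, 0.1, 0.3]
width: 0.045
[ 0.49123368 -0.27390292  0.17830223] [[ 4.10527371e-04  8.86857709e-01  4.62042461e-01]
 [-1.01473173e-03  4.62042632e-01 -8.86857134e-01]
 [-9.99999401e-01 -1.04770017e-04  1.08960380e-03]] [-2.92721504e+01  1.79835545e+01  1.04281675e+02 -4.64008911e-02
  5.76858327e+01 -5.67663600e+01]
```

View pics/t2.png

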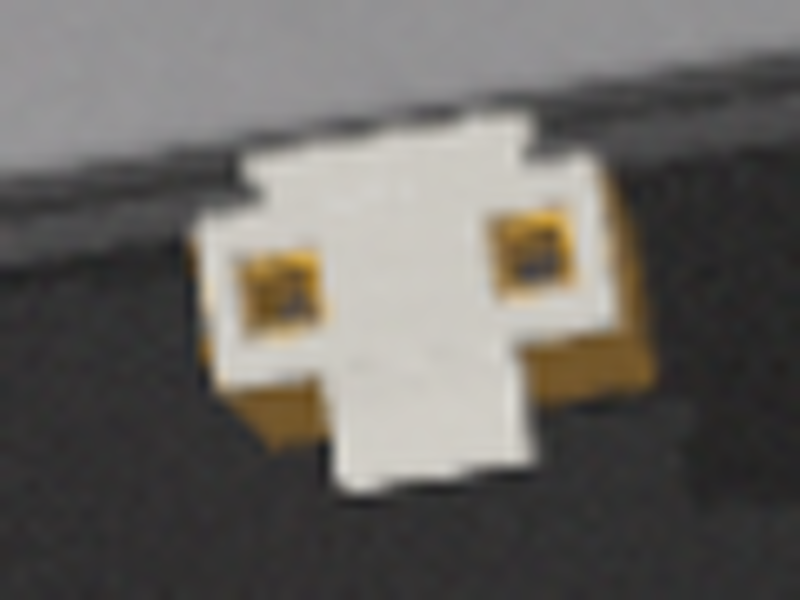

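View pics/scene2.png

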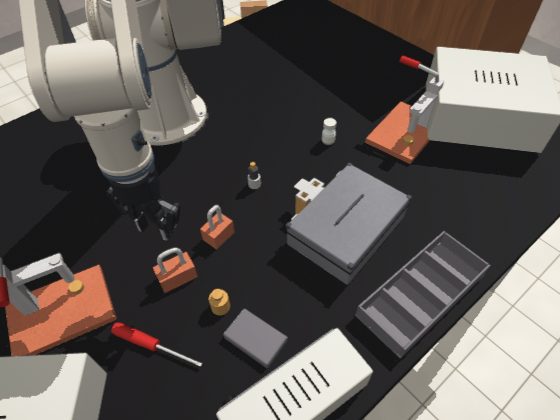

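Strap flat, holes at about (221,212) and (240,209) in the top view. I'll work out the bore positions.

```bash
python3 - <<'E'
from h import *
out={}
for n,f,(x0,y0,x1,y1) in(('top','pics/top2.png',(205,195,255,230)),('scene','pics/scene2.png',(290,172,335,215))):
    im=cv2.imread(f)[y0:y1,x0:x1];k=10
    im=cv2.resize(im,None,fx=k,fy=k,interpolation=cv2.INTER_CUBIC)
    h=cv2.cvtColor(im,cv2.COLOR_BGR2HSV);m=((h[...,1]<75)&(h[...,2]>150)).astype(np.uint8)
    cs,hi=cv2.findContours(m,cv2.RETR_CCOMP,cv2.CHAIN_APPROX_NONE)
    for c,q in zip(cs,hi[0]):
        A=cv2.contourArea(c)
        if A>600:
            M=cv2.moments(c);u=(M['m10']/M['m00']+.5)/k-.5+x0;v=(M['m01']/M['m00']+.5)/k-.5+y0
            print(n,'hole' if q[3]>=0 else 'outer',A/k/k,u,v,onz(n,u,v,.074))
E
```

```text
top outer 608.6899999999999 230.2169169308953 211.11809158465996 [0.5390062  0.07971789 0.074     ]
top hole 35.3 220.68992445703495 211.41485363550518 [0.53828241 0.10177468 0.074     ]
top hole 36.010000000000005 239.49523280570213 208.3426501897621 [0.5455595  0.05834285 0.074     ]
scene outer 453.985 308.833263397102 188.7399346894721 [0.53922504 0.0779142  0.074     ]
scene hole 24.869999999999997 303.9332395121297 194.41412679265514 [0.54440868 0.05758869 0.074     ]
scene hole 25.1 315.3078353253652 183.31737051792828 [0.53696718 0.10088767 0.074     ]
```

```bash
python3 - <<'E'
from h import *
a=np.radians(-10.3);c=np.array([.4913,-.270])
X=np.array([np.cos(a),np.sin(a)]);Y=np.array([-np.sin(a),np.cos(a)])
P=lambda y,z,x=0:np.r_[c+X*x+Y*y,z]
for y in(-27,27):print('leg edge',y,[proj('top',P(y/1000,z)).round(1).tolist() for z in(.06,.08,.09)])
print('bar top', [proj('top',P(y,.101)).round(1).tolist() for y in(-.008,0,.008)],[proj('scene',P(y,.101)).round(1).tolist() for y in(-.008,0,.008)])
print('scene leg edge',[proj('scene',P(y/1000,.07)).round(1).tolist() for y in(-27,-17,17,27)])
s=r.sense();Rt=s['orientation'];p=s['ee_pos'];print(np.degrees(np.arctan2(Rt[1,1],Rt[0,1])))
print('d',Rt.T@(np.r_[c,.16]-p)*1000)
E
```

```text
leg edge -27 [[392.5, 234.7], [394.6, 233.6], [395.8, 233.1]]
leg edge 27 [[369.4, 230.5], [371.1, 229.4], [372.0, 228.8]]
bar top [[388.5, 230.9], [385.0, 230.3], [381.4, 229.6]] [[164.3, 254.1], [168.0, 252.4], [171.6, 250.7]]
scene leg edge [[158.9, 266.2], [163.5, 264.1], [178.7, 256.9], [183.1, 254.8]]
27.518993694092856
d [18.29828978  1.86404554 -3.45062897]
```

```bash
python3 -m pendant '[[[18,1.9,-3.5,0.12],[18,1.9,-3.5,0.66],[18,1.9,-3.5,0.66],[18,1.9,-3.5,0.66],[18,1.9,-3.5,0.66],[40,1.9,-3.5,0.66],[70,1.9,-3.5,0.66],[85,1.9,-3.5,0.66],[92,1.9,-3.5,0.66],[92,1.9,-3.5,0.66],[92,1.9,-3.5,0.66]]]' 40; python3 - <<'E'
from h import *
t=r.camera('top');s=r.camera('scene')
cv2.imwrite('pics/g1.png',np.hstack([cv2.resize(t[204:264,340:420],(400,300)),cv2.resize(s[210:300,120:240],(400,300))]))
s=r.sense();print(s['ee_pos'],np.degrees(np.arctan2(s['orientation'][1,1],s['orientation'][0,1])),s['wrist_force'])
E
```

```text
clock: 4.92
ee_pos: [0.4921, -0.2661, 0.0867]
orientation: [[-0.0, 0.985, -0.17], [0.0, -0.17, -0.985], [-1.0, -0.0, -0.0]]
wrist_force: [0.4, -0.0, 0.6]
width: 0.04
[ 0.49263987 -0.2667128   0.08753591] -9.803805444147509 [ 0.07098849 -0.01433577 -0.19943913]
```

View pics/g1.png

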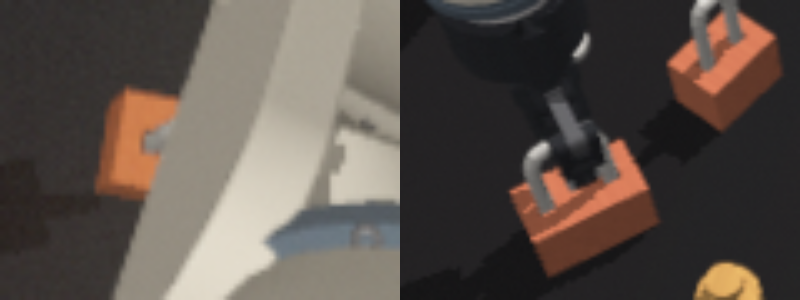

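```bash
python3 -m pendant '[[[0.5,-0.6,3.5,0],[0.5,-0.6,3.5,0],[0.5,-0.6,3.5,0]]]';  python3 -m pendant '[[[0,0,0,0],[0,0,0,0],[0,0,0,0],[0,0,0,0],[0,0,0,0],[0,0,0,0]]]' 0 80; python3 - <<'E'
from h import *
s=r.camera('scene')
cv2.imwrite('pics/g2.png',cv2.resize(s[210:300,120:240],(800,600)))
s=r.sense();print(s['ee_pos'],np.degrees(np.arctan2(s['orientation'][1,1],s['orientation'][0,1])),s['wrist_force'])
E
```

```text
clock: 5.27
ee_pos: [0.4908, -0.2703, 0.0865]
orientation: [[0.001, 0.985, -0.171], [-0.001, -0.171, -0.985], [-1.0, 0.001, 0.0]]
wrist_force: [1.3, -0.0, 0.4]
width: 0.0399
clock: 5.77
ee_pos: [0.4907, -0.27, 0.086]
orientation: [[0.0, 0.985, -0.171], [-0.0, -0.171, -0.985], [-1.0, 0.0, 0.0]]
wrist_force: [0.2, -0.4, 4.6]
width: 0.0071
[ 0.49071405 -0.26998133  0.08606149] -9.85305251289527 [-0.69407727 -0.36033531  4.21590405]
```

View pics/g2.png

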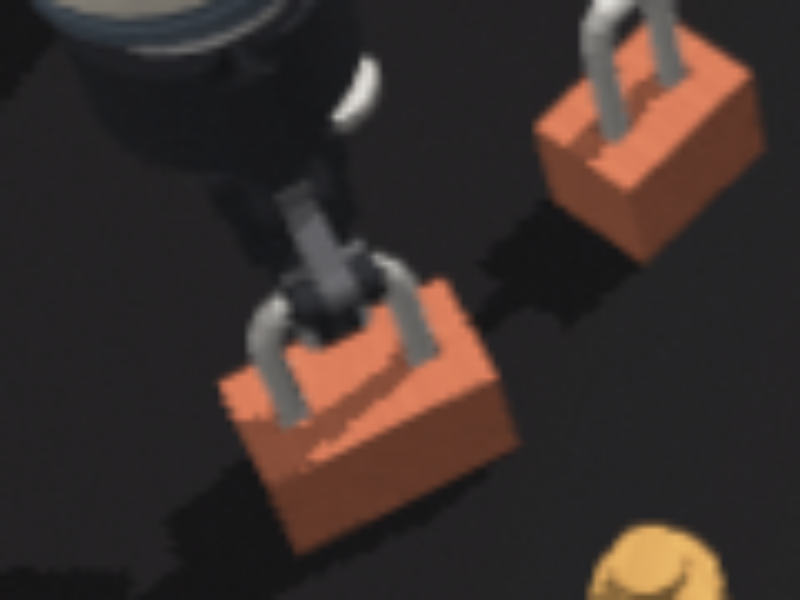

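```bash
python3 -m pendant '[[[-5,0,0,0],[-12,0,0,0],[-25,0,0,0],[-45,0,0,0],[-70,0,0,0],[-95,0,0,0],[-110,0,0,0],[-110,0,0,0]]]'; python3 - <<'E'
from h import *
t=r.camera('top');s=r.camera('scene');cv2.imwrite('pics/top3.png',t);cv2.imwrite('pics/scene3.png',s)
cv2.imwrite('pics/g3.png',np.hstack([cv2.resize(t[194:269,340:440],(400,300)),cv2.resize(s[180:270,120:240],(400,300))]))
s=r.sense();print(s['ee_pos'],np.degrees(np.arctan2(s['orientation'][1,1],s['orientation'][0,1])),s['wrist_force'],s['width'])
E
```

```text
clock: 6.48
ee_pos: [0.4922, -0.2708, 0.1996]
orientation: [[0.005, 0.985, -0.171], [-0.003, -0.171, -0.985], [-1.0, 0.005, 0.002]]
wrist_force: [1.1, -1.2, -2.0]
width: 0.0074
[ 0.49050077 -0.26985814  0.1960226 ] -9.853862221757854 [ 0.60317096 -0.29180763 -1.72466584] 0.00759815260906747
```

View pics/g3.png

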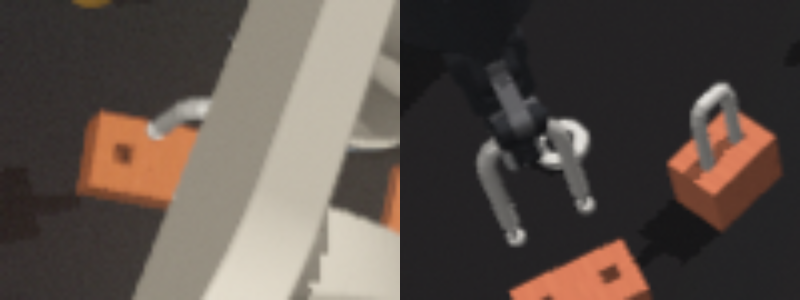

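```bash
python3 - <<'E'
from h import *
for z in(.119,):
    a=onz('scene',154.8,251.2,z);b=onz('scene',176.1,241.6,z);print(a,b,(a+b)/2,np.linalg.norm(a-b),np.degrees(np.arctan2(*(b-a)[1::-1])))
e=r.sense()['ee_pos'];x=np.array([.985,-.171]);y=np.array([.171,.985])
for yy in(-22,22):
    w=np.r_[e[:2]+y*yy/1000,.119];print(proj('scene',w),proj('top',w))
z=cv2.imread('pics/scene3.png')[230:260,140:190]
cv2.imwrite('pics/g4.png',cv2.resize(z,(800,480),interpolation=cv2.INTER_CUBIC))
E
```

```text
[ 0.48402611 -0.29156292  0.119     ] [ 0.49249349 -0.24702946  0.119     ] [ 0.4882598  -0.26929619  0.119     ] 0.045331281826594114 79.23455269615093
[155.52314786 252.05581679] [396.8091919  231.31009184]
[176.08737067 242.46160518] [376.84695686 227.87096344]
```

View pics/g4.png

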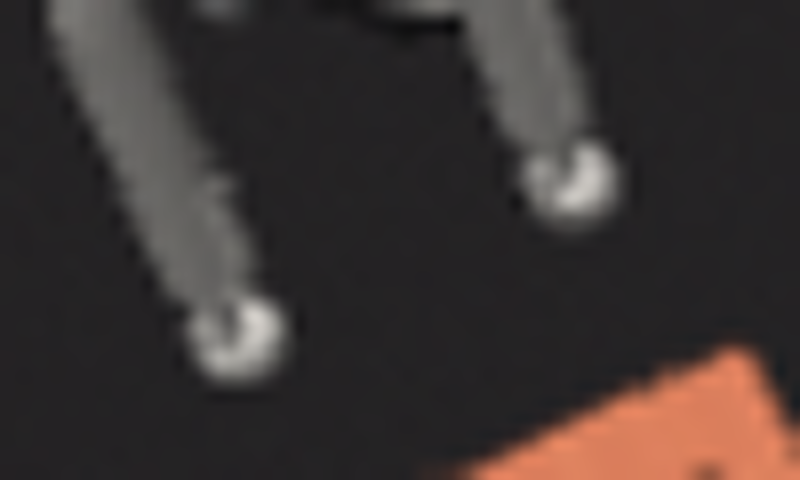

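```bash
python3 - <<'E'
from h import *
e=r.sense()['ee_pos'];print(e)
a=onz('scene',154.3,250.3,e[2]-.072);b=onz('scene',175.1,240.9,e[2]-.072);print((a+b)/2-e,np.linalg.norm(a-b),np.degrees(np.arctan2(*(b-a)[1::-1])))
s=r.sense();Rt=s['orientation']
w=np.r_[.5412,.0798,.175];print(Rt.T@(w-e)*1000,'roll',np.radians(9.55+9.85))
E
```

```text
[ 0.49050077 -0.26985814  0.1960226 ]
[-0.00128652 -0.00050305 -0.072     ] 0.04403905435603009 79.35821685213266
[  20.93026056   -9.90185234 -353.18133453] roll 0.3385938748868999
```

```bash
python3 -m pendant '[[[-25,0,0,0],[-25,-9.3,-353,-0.339],[-25,-9.3,-353,-0.339],[-25,-9.3,-353,-0.339],[-25,-9.3,-353,-0.339],[-25,-9.3,-353,-0.339],[-25,-9.3,-353,-0.339],[-25,-9.3,-353,-0.339],[-25,-9.3,-353,-0.339],[-25,-9.3,-353,-0.339],[-25,-9.3,-353,-0.339],[-25,-9.3,-353,-0.339]]]' ; python3 -m pendant '[[[20,0,0,0],[46,0,0,0],[46,0,0,0],[46,0,0,0]]]'; python3 - <<'E'
from h import *
t=r.camera('top');s=r.camera('scene');cv2.imwrite('pics/top4.png',t);cv2.imwrite('pics/scene4.png',s)
cv2.imwrite('pics/g5.png',np.hstack([cv2.resize(t[180:240,190:270],(400,300)),cv2.resize(s[150:210,270:350],(400,300))]))
s=r.sense();print(s['ee_pos'],np.degrees(np.arctan2(s['orientation'][1,1],s['orientation'][0,1])),s['wrist_force'],s['width'])
E
```

```text
clock: 7.58
ee_pos: [0.5408, 0.0805, 0.219]
orientation: [[-0.003, 0.986, 0.169], [-0.001, 0.169, -0.986], [-1.0, -0.003, 0.0]]
wrist_force: [-0.9, 0.4, -1.3]
width: 0.0072
clock: 7.92
ee_pos: [0.5402, 0.0782, 0.1733]
orientation: [[-0.005, 0.986, 0.165], [-0.001, 0.165, -0.986], [-1.0, -0.005, 0.0]]
wrist_force: [0.4, 0.5, -0.4]
width: 0.0069
[0.54209847 0.07876393 0.17547828] 9.515206383256517 [-0.91922995 -0.49927336 -1.46067255] 0.007080932001607933
```

View pics/g5.png

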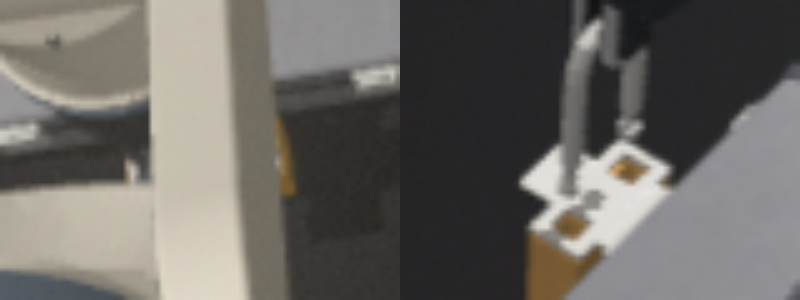

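```bash
python3 - <<'E'
from h import *
z=cv2.imread('pics/scene4.png')[165:205,290:340]
cv2.imwrite('pics/g6.png',cv2.resize(z,(750,600),interpolation=cv2.INTER_CUBIC))
E
```

```text
(no output)
```

View pics/g6.png

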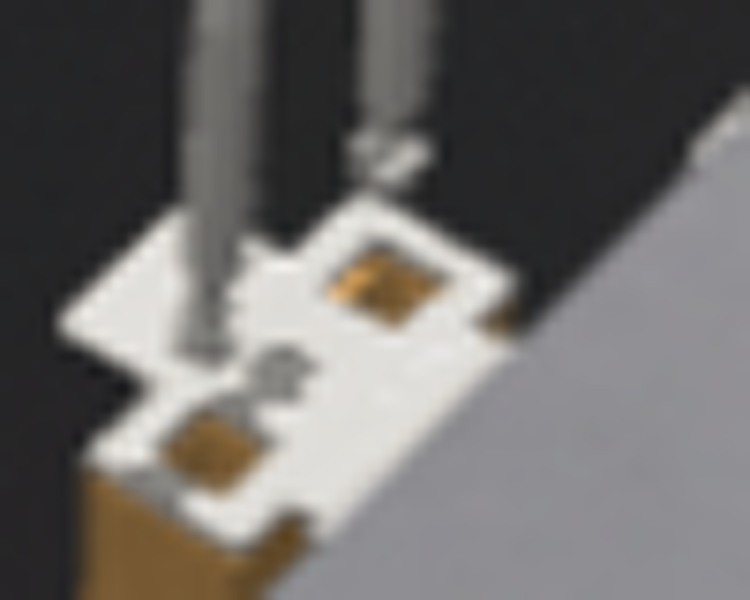

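```bash
python3 - <<'E'
from h import *
e=r.sense()['ee_pos']
a=onz('scene',303.3,186.4,.1035);b=onz('scene',315.4,175.2,.1035);m=(a+b)/2;print(m,np.linalg.norm(a-b),np.degrees(np.arctan2(*(b-a)[1::-1])))
h=(np.array([0.54440868,0.05758869])+[0.53696718,0.10088767])/2;print(h,h-m[:2],e)
R=r.sense()['orientation'];print(R.T@np.r_[h-m[:2],0]*1000)
E
```

```text
[0.54044047 0.07705514 0.1035    ] 0.044586564511301364 98.73125003928382
[0.54068793 0.07923818] [0.00024746 0.00218304] [0.54209847 0.07876393 0.17547828]
[-2.21078162e-04  6.04936083e-01 -2.11209789e+00]
```

```bash
python3 -m pendant '[[[0,0.4,-1.6,0],[10,0.4,-1.6,0],[20,0.4,-1.6,0],[20,0.4,-1.6,0],[20,0.4,-1.6,0],[20,0.4,-1.6,0]]]'; python3 - <<'E'
from h import *
s=r.camera('scene');cv2.imwrite('pics/scene5.png',s)
cv2.imwrite('pics/g7.png',cv2.resize(s[165:205,290:340],(750,600),interpolation=cv2.INTER_CUBIC))
s=r.sense();print(s['ee_pos'],np.degrees(np.arctan2(s['orientation'][1,1],s['orientation'][0,1])),s['wrist_force'],s['width'])
E
```

```text
clock: 8.52
ee_pos: [0.5418, 0.0811, 0.1547]
orientation: [[-0.0, 0.986, 0.166], [-0.0, 0.166, -0.986], [-1.0, -0.0, 0.0]]
wrist_force: [-0.8, 0.4, -1.9]
width: 0.0075
[0.5420282  0.08115851 0.1549217 ] 9.57449646317952 [-0.42774843 -0.94881674 -1.71700452] 0.007208203220373273
```

View pics/g7.png

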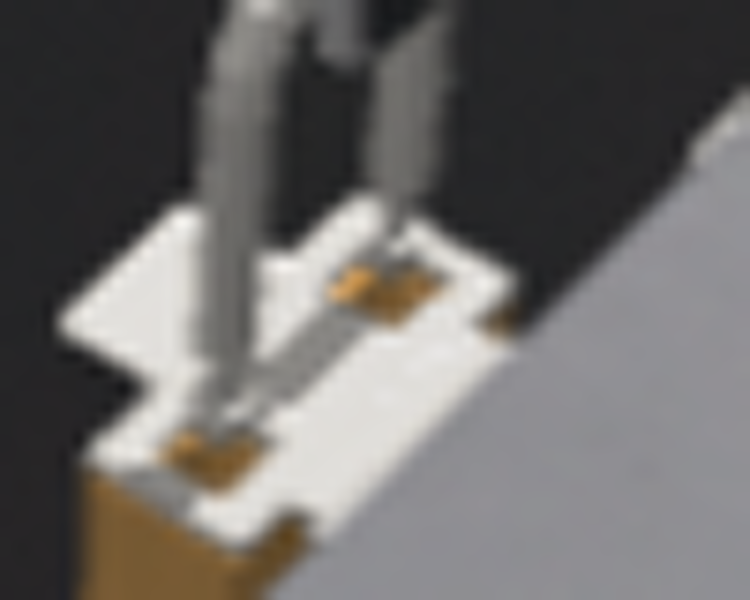

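```bash
python3 - <<'E'
from h import *
e=r.sense()['ee_pos']
a=onz('scene',304.3,191.0,.083);b=onz('scene',315.8,179.9,.083);m=(a+b)/2;print(m,np.linalg.norm(a-b),np.degrees(np.arctan2(*(b-a)[1::-1])))
h=np.array([.54069,.07924]);R=r.sense()['orientation'];print(R.T@np.r_[h-m[:2],0]*1000)
print([proj('scene',np.r_[h,.083])])
E
```

```text
[0.53915584 0.08155703 0.083     ] 0.044069889206964426 99.6081917776092
[9.84469241e-05 1.12739362e+00 2.53993175e+00]
[array([309.83041272, 186.2649718 ])]
```

```bash
python3 -m pendant '[[[0,0.2,1.5,0],[0,0.2,1.5,0],[3,0.2,1.5,0],[5,0.2,1.5,0],[6,0.2,1.5,0],[6,0.2,1.5,0]]]'; python3 -m pendant '[[[1,0,0,0],[2,0,0,0],[3,0,0,0],[3,0,0,0]]]';
```

```text
clock: 9.07
ee_pos: [0.5421, 0.0797, 0.1485]
orientation: [[-0.001, 0.986, 0.166], [-0.0, 0.166, -0.986], [-1.0, -0.001, -0.0]]
wrist_force: [0.1, 0.8, -1.8]
width: 0.0073
clock: 9.4
ee_pos: [0.5423, 0.0797, 0.1456]
orientation: [[-0.0, 0.986, 0.166], [-0.0, 0.166, -0.986], [-1.0, -0.0, -0.0]]
wrist_force: [-0.2, 0.2, -0.9]
width: 0.0071
```

```bash
python3 -m pendant '[[[0.5,0,0,0],[1,0,0,0],[1.5,0,0,0],[1.5,0,0,0]]]'; python3 -m pendant '[[[0.5,0,0,0],[1,0,0,0],[1.5,0,0,0],[1.5,0,0,0]]]';
```

```text
clock: 9.73
ee_pos: [0.5424, 0.0797, 0.1443]
orientation: [[-0.0, 0.986, 0.166], [-0.0, 0.166, -0.986], [-1.0, -0.0, 0.0]]
wrist_force: [-0.2, 0.8, -1.8]
width: 0.0073
clock: 10.07
ee_pos: [0.5423, 0.0797, 0.1428]
orientation: [[-0.0, 0.986, 0.166], [0.0, 0.166, -0.986], [-1.0, -0.0, -0.0]]
wrist_force: [-1.9, -0.1, -1.3]
width: 0.0071
```

```bash
python3 -m pendant '[[[0.5,0,0,0],[1,0,0,0],[1.5,0,0,0],[2,0,0,0],[2,0,0,0]]]'; python3 -m pendant '[[[0.5,0,0,0],[1,0,0,0],[1.5,0,0,0],[2,0,0,0],[2,0,0,0]]]';python3 - <<'E'
from h import *
s=r.camera('scene');cv2.imwrite('pics/scene6.png',s)
cv2.imwrite('pics/g8.png',cv2.resize(s[155:205,290:340],(600,600),interpolation=cv2.INTER_CUBIC))
E
```

```text
clock: 10.48
ee_pos: [0.5423, 0.0797, 0.1407]
orientation: [[-0.0, 0.986, 0.166], [0.0, 0.166, -0.986], [-1.0, -0.0, -0.0]]
wrist_force: [-0.7, 0.2, -1.9]
width: 0.0076
clock: 10.9
ee_pos: [0.5424, 0.0797, 0.1387]
orientation: [[-0.0, 0.986, 0.166], [0.0, 0.166, -0.986], [-1.0, -0.0, -0.0]]
wrist_force: [-1.3, 0.6, -1.1]
width: 0.0073
```

View pics/g8.png

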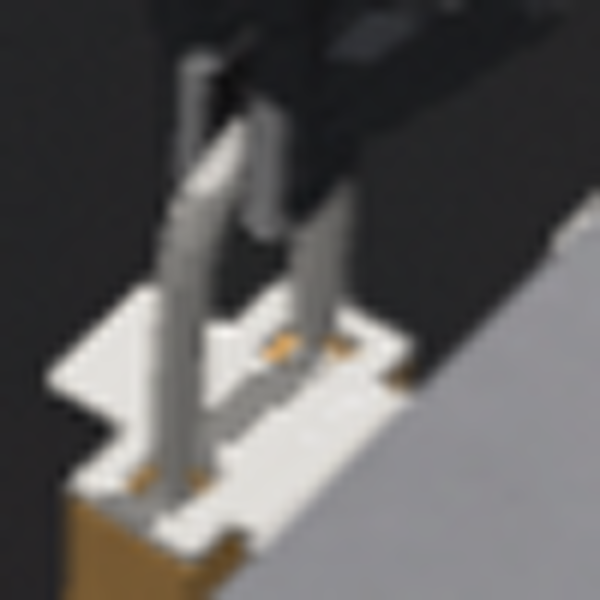

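Both legs stand in the strap holes, with tips about 8 mm below the lock top and almost no force. Carrying on down.

```bash
python3 -m pendant '[[[1,0,0,0],[2,0,0,0],[3,0,0,0],[4,0,0,0],[4,0,0,0]]]'; python3 -m pendant '[[[1,0,0,0],[2,0,0,0],[3,0,0,0],[4,0,0,0],[4,0,0,0]]]'
```

```text
clock: 11.37
ee_pos: [0.5424, 0.0797, 0.1346]
orientation: [[-0.0, 0.986, 0.166], [0.0, 0.166, -0.986], [-1.0, -0.0, -0.0]]
wrist_force: [0.8, 0.3, -1.6]
width: 0.0076
clock: 11.78
ee_pos: [0.5424, 0.0797, 0.1307]
orientation: [[-0.0, 0.986, 0.166], [-0.0, 0.166, -0.986], [-1.0, -0.0, 0.0]]
wrist_force: [-0.9, 0.9, -2.4]
width: 0.0072
```

```bash
python3 -m pendant '[[[0.5,0,0,0],[1,0,0,0],[1.5,0,0,0],[2,0,0,0],[2,0,0,0]]]'; python3 -m pendant '[[[0.5,0,0,0],[1,0,0,0],[1.5,0,0,0],[2,0,0,0],[2,0,0,0]]]'
```

```text
clock: 12.2
ee_pos: [0.5424, 0.0797, 0.1288]
orientation: [[0.0, 0.986, 0.166], [0.0, 0.166, -0.986], [-1.0, 0.0, -0.0]]
wrist_force: [0.0, 1.2, -1.7]
width: 0.0074
clock: 12.62
ee_pos: [0.5424, 0.0797, 0.1268]
orientation: [[-0.0, 0.986, 0.166], [-0.0, 0.166, -0.986], [-1.0, -0.0, 0.0]]
wrist_force: [0.0, 0.3, -2.1]
width: 0.0074
```

```bash
python3 -m pendant '[[[1,0,0,0],[2,0,0,0],[3,0,0,0],[3,0,0,0]]]'; python3 -m pendant '[[[1,0,0,0],[2,0,0,0],[3,0,0,0],[3,0,0,0]]]'
```

```text
clock: 12.95
ee_pos: [0.5423, 0.0797, 0.1236]
orientation: [[-0.0, 0.986, 0.166], [-0.0, 0.166, -0.986], [-1.0, -0.0, -0.0]]
wrist_force: [-0.6, 0.6, -2.5]
width: 0.0075
clock: 13.28
ee_pos: [0.5423, 0.0797, 0.1206]
orientation: [[-0.0, 0.986, 0.166], [-0.0, 0.166, -0.986], [-1.0, -0.0, -0.0]]
wrist_force: [-1.3, 2.0, -2.8]
width: 0.0071
```

```bash
python3 -m pendant '[[[1,0,0,0],[2,0,0,0],[3,0,0,0],[3,0,0,0]]]'; python3 -m pendant '[[[1,0,0,0],[2,0,0,0],[3,0,0,0],[3,0,0,0]]]'
```

```text
clock: 13.62
ee_pos: [0.5423, 0.0797, 0.1176]
orientation: [[-0.0, 0.986, 0.166], [-0.0, 0.166, -0.986], [-1.0, -0.0, -0.0]]
wrist_force: [-0.9, 1.7, -1.9]
width: 0.007
clock: 13.95
ee_pos: [0.5423, 0.0797, 0.1146]
orientation: [[-0.0, 0.986, 0.166], [0.0, 0.166, -0.986], [-1.0, -0.0, -0.0]]
wrist_force: [-0.8, 0.2, -2.1]
width: 0.0071
```

```bash
python3 -m pendant '[[[0.7,0,0,0],[1.4,0,0,0],[2,0,0,0],[2,0,0,0]]]'; python3 -m pendant '[[[0.7,0,0,0],[1.4,0,0,0],[2,0,0,0],[2,0,0,0]]]'
```

```text
clock: 14.28
ee_pos: [0.5427, 0.0798, 0.1132]
orientation: [[0.001, 0.986, 0.166], [0.0, 0.166, -0.986], [-1.0, 0.001, -0.0]]
wrist_force: [-1.8, 1.4, 2.7]
width: 0.0074
clock: 14.62
ee_pos: [0.5426, 0.0798, 0.1112]
orientation: [[0.001, 0.986, 0.166], [0.0, 0.166, -0.986], [-1.0, 0.001, -0.0]]
wrist_force: [-2.3, 2.6, 4.6]
width: 0.0072
```

```bash
python3 -m pendant '[[[0.7,0,0,0],[1.4,0,0,0],[2,0,0,0],[2,0,0,0]]]'; python3 -m pendant '[[[0.7,0,0,0],[1.4,0,0,0],[2,0,0,0],[2,0,0,0]]]'
```

```text
clock: 14.95
ee_pos: [0.5426, 0.0798, 0.1093]
orientation: [[0.001, 0.986, 0.166], [0.0, 0.166, -0.986], [-1.0, 0.001, -0.0]]
wrist_force: [-2.6, 0.7, 5.8]
width: 0.0072
clock: 15.28
ee_pos: [0.5426, 0.0798, 0.1073]
orientation: [[0.0, 0.986, 0.166], [0.0, 0.166, -0.986], [-1.0, 0.0, -0.0]]
wrist_force: [-2.9, 2.4, 6.0]
width: 0.0071
```

```bash
python3 -m pendant '[[[0.7,0,0,0],[1.4,0,0,0],[2,0,0,0],[2,0,0,0]]]'; python3 -m pendant '[[[0.7,0,0,0],[1.4,0,0,0],[2,0,0,0],[2,0,0,0]]]'; python3 -m pendant '[[[0.7,0,0,0],[1.4,0,0,0],[2,0,0,0],[2,0,0,0]]]'
```

```text
clock: 15.62
ee_pos: [0.5425, 0.0798, 0.1053]
orientation: [[0.0, 0.986, 0.166], [0.0, 0.166, -0.986], [-1.0, 0.0, -0.0]]
wrist_force: [-3.8, 1.7, 6.7]
width: 0.0073
clock: 15.95
ee_pos: [0.5425, 0.0798, 0.1033]
orientation: [[0.0, 0.986, 0.166], [0.0, 0.166, -0.986], [-1.0, 0.0, -0.0]]
wrist_force: [-3.7, 1.2, 6.5]
width: 0.0072
clock: 16.28
ee_pos: [0.5425, 0.0798, 0.1014]
orientation: [[0.0, 0.986, 0.166], [0.0, 0.166, -0.986], [-1.0, 0.0, -0.0]]
wrist_force: [-3.3, 1.7, 8.2]
width: 0.0072
```

```bash
python3 -m pendant '[[[0.7,0,0,0],[1.4,0,0,0],[2,0,0,0],[2,0,0,0]]]'; python3 -m pendant '[[[0.5,0,0,0],[1,0,0,0],[1,0,0,0]]]'
```

```text
clock: 16.62
ee_pos: [0.5425, 0.0798, 0.0995]
orientation: [[0.0, 0.986, 0.166], [0.0, 0.166, -0.986], [-1.0, 0.0, -0.0]]
wrist_force: [-4.7, 1.2, 8.6]
width: 0.0073
clock: 16.87
ee_pos: [0.5425, 0.0798, 0.0987]
orientation: [[0.0, 0.986, 0.166], [0.0, 0.166, -0.986], [-1.0, 0.0, -0.0]]
wrist_force: [-4.6, 1.2, 11.0]
width: 0.0074
```

```bash
python3 -m pendant '[[[0.5,-0.3,0,0],[1,-0.3,0,0],[1,-0.3,0,0]]]'; python3 -m pendant '[[[0.5,0,0,0],[1,0,0,0],[1,0,0,0]]]'
```

```text
clock: 17.12
ee_pos: [0.5425, 0.0798, 0.0981]
orientation: [[0.001, 0.986, 0.166], [0.0, 0.166, -0.986], [-1.0, 0.001, -0.0]]
wrist_force: [-4.8, 2.0, 15.3]
width: 0.0073
clock: 17.37
ee_pos: [0.5425, 0.0798, 0.0972]
orientation: [[0.001, 0.986, 0.166], [0.0, 0.166, -0.986], [-1.0, 0.001, -0.0]]
wrist_force: [-5.3, 2.1, 16.0]
width: 0.0074
```

```bash
python3 -m pendant '[[[0.5,0,0,0],[1,0,0,0],[1,0,0,0]]]'; python3 -m pendant '[[[0.5,0,0,0],[1,0,0,0],[1,0,0,0]]]'
```

```text
clock: 17.62
ee_pos: [0.5424, 0.0798, 0.0961]
orientation: [[0.001, 0.986, 0.166], [0.0, 0.166, -0.986], [-1.0, 0.001, -0.0]]
wrist_force: [-6.2, 1.8, 14.3]
width: 0.0069
clock: 17.87
ee_pos: [0.5424, 0.0798, 0.0949]
orientation: [[0.001, 0.986, 0.166], [0.0, 0.166, -0.986], [-1.0, 0.001, -0.0]]
wrist_force: [-4.8, 2.0, 12.0]
width: 0.0074
```

```bash
python3 -m pendant '[[[0.5,0,0,0],[1,0,0,0],[1,0,0,0]]]'; python3 -m pendant '[[[0.5,0,0,0],[1,0,0,0],[1,0,0,0]]]'
```

```text
clock: 18.12
ee_pos: [0.5424, 0.0798, 0.0938]
orientation: [[0.001, 0.986, 0.166], [0.0, 0.166, -0.986], [-1.0, 0.001, -0.0]]
wrist_force: [-5.5, 1.6, 11.0]
width: 0.0074
clock: 18.37
ee_pos: [0.5423, 0.0798, 0.0928]
orientation: [[0.001, 0.986, 0.166], [0.0, 0.166, -0.986], [-1.0, 0.001, -0.0]]
wrist_force: [-4.8, 3.0, 10.8]
width: 0.0076
```

```bash
python3 -m pendant '[[[0.5,0,0,0],[1,0,0,0],[1,0,0,0]]]'; python3 -m pendant '[[[0.3,0,0,0],[0.5,0,0,0],[0.5,0,0,0]]]'
```

```text
clock: 18.62
ee_pos: [0.5423, 0.0798, 0.0918]
orientation: [[0.001, 0.986, 0.166], [0.0, 0.166, -0.986], [-1.0, 0.001, -0.0]]
wrist_force: [-4.0, 1.7, 11.3]
width: 0.0076
clock: 18.87
ee_pos: [0.5424, 0.0798, 0.0914]
orientation: [[0.001, 0.986, 0.166], [0.0, 0.166, -0.986], [-1.0, 0.001, -0.0]]
wrist_force: [-5.6, 1.8, 13.5]
width: 0.0075
```

```bash
python3 -m pendant '[[[0.3,0,0,0],[0.5,0,0,0],[0.5,0,0,0]]]';python3 -m pendant '[[[0.3,0,0,0],[0.5,0,0,0],[0.5,0,0,0]]]'
```

```text
clock: 19.12
ee_pos: [0.5423, 0.0798, 0.0909]
orientation: [[0.001, 0.986, 0.166], [0.0, 0.166, -0.986], [-1.0, 0.001, -0.0]]
wrist_force: [-6.4, 1.0, 13.7]
width: 0.0075
clock: 19.37
ee_pos: [0.5423, 0.0798, 0.0904]
orientation: [[0.001, 0.986, 0.166], [0.0, 0.166, -0.986], [-1.0, 0.001, -0.0]]
wrist_force: [-5.4, 2.3, 13.3]
width: 0.0077
```

```bash
python3 -m pendant '[[[0.2,0,0,0],[0.4,0,0,0],[0.4,0,0,0]]]'
```

```text
clock: 19.62
ee_pos: [0.5422, 0.0798, 0.0897]
orientation: [[0.0, 0.986, 0.166], [0.0, 0.166, -0.986], [-1.0, 0.0, -0.0]]
wrist_force: [-2.5, 2.1, 4.8]
width: 0.0073
```

```bash
python3 -m pendant '[[[0.2,0,0,0],[0.4,0,0,0],[0.4,0,0,0]]]'
```

```text
clock: 19.87
ee_pos: [0.5422, 0.0798, 0.0892]
orientation: [[0.0, 0.986, 0.166], [0.0, 0.166, -0.986], [-1.0, 0.0, -0.0]]
wrist_force: [-3.9, 2.5, 10.0]
width: 0.0072
```

```bash
python3 -m pendant '[[[0.2,0,0,0],[0.3,0,0,0],[0.3,0,0,0]]]'
```

```text
clock: 20.12
ee_pos: [0.5422, 0.0798, 0.089]
orientation: [[0.0, 0.986, 0.166], [0.0, 0.166, -0.986], [-1.0, 0.0, -0.0]]
wrist_force: [-4.3, 1.7, 11.5]
width: 0.0072
```

The force dropped from 13 to 5 N at TCP z 0.0897, which is the click. I'll ease up slightly to see if it holds.

```bash
python3 -m pendant '[[[-0.5,0,0,0],[-0.8,0,0,0],[-0.8,0,0,0]]]'; python3 -m pendant '[[[-0.4,0,0,0],[-0.7,0,0,0],[-0.7,0,0,0]]]'
```

```text
clock: 20.37
ee_pos: [0.5422, 0.0798, 0.0893]
orientation: [[0.0, 0.986, 0.166], [0.0, 0.166, -0.986], [-1.0, 0.0, -0.0]]
wrist_force: [-3.3, 2.3, 6.4]
width: 0.0073
clock: 20.62
ee_pos: [0.542, 0.0797, 0.0896]
orientation: [[-0.0, 0.986, 0.166], [0.0, 0.166, -0.986], [-1.0, -0.0, -0.0]]
wrist_force: [-1.8, 2.5, 0.7]
width: 0.0074
```

```bash
python3 -m pendant '[[[-0.3,0,0,0],[-0.5,0,0,0],[-0.5,0,0,0]]]'
```

```text
clock: 20.87
ee_pos: [0.5419, 0.0797, 0.0898]
orientation: [[-0.001, 0.986, 0.166], [0.0, 0.166, -0.986], [-1.0, -0.001, -0.0]]
wrist_force: [0.0, 4.5, -6.5]
width: 0.0072
```

```bash
python3 -m pendant '[[[1,0,0,0],[1.7,0,0,0],[2.2,0,0,0],[2.2,0,0,0]]]'
```

```text
clock: 21.2
ee_pos: [0.5422, 0.0797, 0.089]
orientation: [[0.0, 0.986, 0.166], [0.0, 0.166, -0.986], [-1.0, 0.0, -0.0]]
wrist_force: [-4.9, 4.2, 9.8]
width: 0.0074
```

```bash
python3 -m pendant '[[[0.2,0,0,0],[0.3,0,0,0],[0.3,0,0,0]]]'; python3 -m pendant '[[[-0.5,0,0,0],[-1,0,0,0],[-1.2,0,0,0],[-1.2,0,0,0]]]'; python3 -c "
from plant import r
s=r.sense();print(s['ft_torque'],s['ee_pos'])"
```

```text
clock: 21.45
ee_pos: [0.5422, 0.0797, 0.0889]
orientation: [[0.0, 0.986, 0.166], [0.0, 0.166, -0.986], [-1.0, 0.0, -0.0]]
wrist_force: [-5.1, 3.6, 11.6]
width: 0.0073
clock: 21.78
ee_pos: [0.5421, 0.0797, 0.0894]
orientation: [[0.0, 0.986, 0.166], [0.0, 0.166, -0.986], [-1.0, 0.0, -0.0]]
wrist_force: [-4.2, 3.4, 6.0]
width: 0.0071
[0.68338047 0.6603312  0.02292243] [0.54212866 0.07969136 0.08935829]
```

```bash
python3 -m pendant '[[[0,0,0,0],[0,0,0,0],[0,0,0,0],[0,0,0,0]]]' 22; python3 -m pendant '[[[-10,0,0,0],[-25,0,0,0],[-40,0,0,0],[-70,0,0,0],[-105,0,0,0],[-120,0,0,0],[-120,0,0,0]]]'; python3 - <<'E'
from h import *
s=r.camera('scene');cv2.imwrite('pics/scene7.png',s)
cv2.imwrite('pics/g9.png',cv2.resize(s[150:210,280:360],(800,600),interpolation=cv2.INTER_CUBIC))
E
```

```text
clock: 22.12
ee_pos: [0.5423, 0.0793, 0.0889]
orientation: [[0.0, 0.986, 0.166], [-0.0, 0.166, -0.986], [-1.0, 0.0, 0.0]]
wrist_force: [0.5, -0.5, -0.0]
width: 0.0221
clock: 22.7
ee_pos: [0.5446, 0.0799, 0.2139]
orientation: [[0.007, 0.986, 0.166], [0.001, 0.166, -0.986], [-1.0, 0.007, 0.0]]
wrist_force: [0.6, 0.6, -0.3]
width: 0.0223
```

View pics/g9.png

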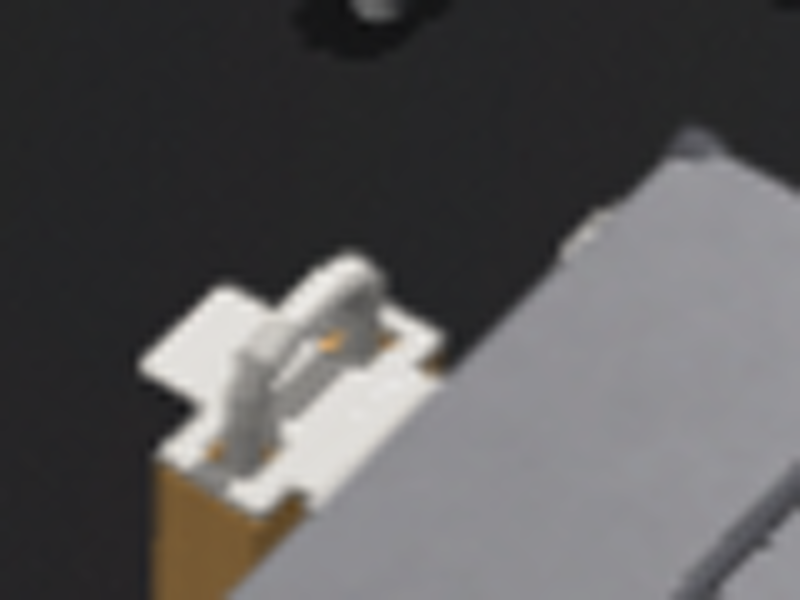

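```bash
python3 -m pendant '[[[0,0,0,0],[0,0,0,0],[0,0,0,0],[0,0,0,0],[0,0,0,0],[0,0,0,0]]]'; python3 - <<'E'
from h import *
for t in(.0126,.034):print(t,proj('scene',[.5418,.0798,t+.092]))
a=cv2.imread('pics/scene0.png');b=r.camera('scene');c=r.camera('top')
d=cv2.absdiff(cv2.imread('pics/scene7.png'),b).max(2);print('motion px near lock',(d[160:210,290:335]>40).sum())
cv2.imwrite('pics/f.png',np.hstack([cv2.resize(b[110:380,80:420],(400,318)),cv2.resize(c[130:320,130:460],(400,318))]))
print(r.sense()['wrist_force'])
E
```

```text
clock: 23.25
ee_pos: [0.5419, 0.0796, 0.2084]
orientation: [[-0.001, 0.986, 0.166], [-0.0, 0.166, -0.986], [-1.0, -0.001, 0.0]]
wrist_force: [-0.4, 0.3, 0.0]
width: 0.022
0.0126 [310.71851604 180.15822134]
0.034 [311.11153717 173.74767545]
motion px near lock 0
[-0.00884126  0.09699684 -0.72259583]
```

View pics/f.png

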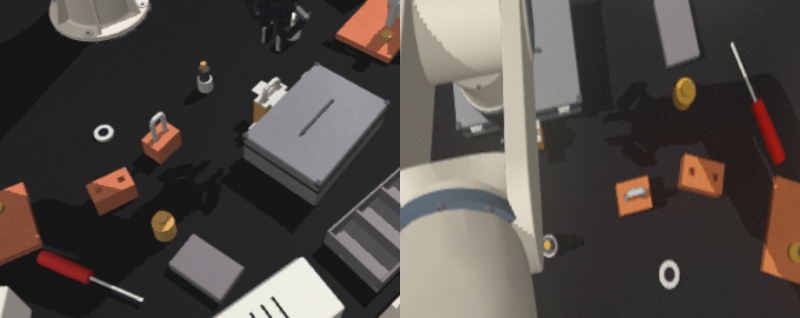

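The bow sits at the latched height (pixel row about 181; 180 predicted, against 174 if unlatched). Nothing is moving and everything else is in place, so I'm handing in.

```bash
python3 -c "
from plant import r
print(r.hand_in())"
```

```text
the job is handed in; nothing more can be done
None
```

The case is locked, and I handed the job in at about 23 s. No verdict was reported.

- **Strap:** I pressed it flat with the closed fingers. The peak force was about 12 N.
- **Shackle:** I gripped the bow, lifted the shackle out of its stand and lowered both legs through the strap. The tips met the ejector at roughly 36 mm, and I pressed on in small steps.
- **Forces while pressing:** The hump read 16 N at the wrist (about 18 N with the roughly 2 N carried weight added), above the expected 10 to 13 N. The shackle was probably held slightly askew, since a side force of 5 to 6 N showed. The click was a drop from 13 to 5 N. After it I pressed no harder than about 12 N on the wrist reading, pressing twice to be sure, and never reached the stop.
- **Last checks:** A slight upward pull met resistance of about 6.5 N with almost no movement. After release the shackle stayed down, with the bow at the height expected for tips at about 13 mm, and nothing moved between two pictures about half a second apart. The strap looks flat, and the robot is clear of everything.
- **Rest of the bench:** The small shackle and the other items in the final close-ups look unmoved by eye. I did not measure them. The oil jar was largely hidden by the gripper there.
- **Not settled:** The pull test shows the shackle is held, but cannot fully tell whether one pawl or both are engaged. The camera estimates of the alignment above the holes disagreed with each other by 1 to 2 mm, and the legs still went in with no noticeable resistance.

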